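# Refit the sprung dust roller in its stand

## Robot

A 7-joint arm with a two-finger parallel gripper is mounted at the origin on a cart in front of the work surface, level with it; the furniture and walls round the work are solid. World frame = base frame: x ahead of the robot, y to its left, z up, the work surface at z = 0. Lengths are in m, angles in degrees, forces in N, time in s.
With the tool pointing down it reaches from about 0.425 to 1.025 m from the base axis. Payload 9.4 kg.
Tool frame: the origin (TCP) lies at the very end of the fingers, on their centre line; the grasp point (between the pads) lies 19 mm behind it; z points along the fingers, y is the direction in which the jaws open and shut (so a half turn about z gives the same grasp; the last joint's range is limited). The gripper opens to 93 mm and grips with 3 to 60 N. Pads are 15 mm wide; open, the fingers measure 128 mm over their backs; the gripper's body (75 mm by 188 mm) begins 65 mm behind the grasp point.
Start: joints at [-81.515, 34.337, -0.143, 91.639, 0.103, 54.024, -4.572], TCP at [0.162, 0.707, 0.219] pointing down, gripper open.
Joint ranges: [-147.43, 147.43], [-19.82, 112.94], [-74.19, 73.91], [6.32, 146.72], [-59.91, 239.91], [6.04, 106.73], [-150.56, 150.56]. Speed limits (degrees/s): [127.2, 127.2, 172.46, 172.46, 180, 180, 180].

## Interface

Orientations are given as [roll, pitch, yaw] about the fixed x, y, z axes, in that order (R = Rz(yaw) Ry(pitch) Rx(roll)).
In Python, from workcell import manip, read_camera, boxes_of, trace gives the robot as it stands. The module is installed in compiled form; this text tells all that it offers.
- The arm moves only by the tool step_arm, never from a script. Its argument "plan" is a list of rows, each a list of 4 numbers: the shift along the tool's x, y, z in m, then the turn about the tool's z in rad. A call has 1 to 12 rows; each row is the pose to reach, as a shift and turn from the pose measured when the call began, along the tool's axes at that moment; what a row does not reach only later rows make up. A row lasts 1/8 s, in which the tool goes at most 62.5 mm and 10.7 degrees, less where a joint would pass 70% of its speed; a pose out of reach is approached as far as the arm can. A call with a gripper value outside its range is refused whole. "jaw" is the opening, from 0 (shut) to 1 (fully open), set as the call begins (left out, the last holds). The fingers move at their own pace and stop on an object; "grip_force" is the grip in N (left out, the last holds). Time passes only in rows, so rows that repeat a pose let the fingers close. It gives the time, the measured TCP pose, the force and the opening at its end, in the units of the state.
- manip.observe(): the state, without advancing time (a new reading comes with each control period).
- read_camera(name): name is "scene" or "top" or "wrist"; returns a dict with "frame" (400x640x3 uint8, blue, green, red), "intrinsics" (3x3 intrinsics, pixels), "R" (3x3) and "t" (3): a world point X has camera coordinates R X + t. Camera axes: x right, y down, z forward; pixel columns grow to the right and rows downward; lengths in m; the calibration is good to about 2 mm. A picture is of the moment at which its call begins. There is no depth.
- manip.finish_job(): hands the job in, once; it reports no verdict.
Trained networks look in a picture, given as the dict that the camera call returned (one of the last four; its "shot" number tells which), for a name from the list of things; names that differ only in an ending like _2 or _b are one class to them, and where a whole thing is asked for, a point or a joint stands for the part that bears it (a point fixed in the world has none). Each returns a list of dicts, best first, with "score" (0 to 1); they miss things now and then, are a little off and sometimes report something else, mostly with a low value. They report only what shows in the picture. A call takes as long as a camera call.
- boxes_of(target, picture): "uv" ([column, row] in pixels, amid what is visible of it).
- trace(target, picture): "mask" (400x640 bool, what is visible of it) and "uv" ([column, row] in pixels, amid what is visible of it).
The state is a dict: "t": time; "joints": joint angles; "joint_velocities": joint speeds; "joint_efforts": joint torques, N m; "position": TCP position; "tool_rot": TCP orientation; "contact_force": force on the tool from outside, world axes, zero at the start; "wrist_torque": the same for the moment, N m; "finger_gap": finger opening in m.
Only numpy, scipy, OpenCV 4.12 (cv2) and the standard library are available. Lean on these libraries where they do the work, as an engineer would, in place of code of your own. Each camera call takes 0.05 s, during which the arm holds its last target.

## Task

Put the blue dust roller back into its stand: take it from the cradle, press its sprung axle tip against the inside of the tall orange-capped cheek to shorten it, bring it down between the two cheeks and let it spring out so that both axle ends sit fully in their recesses. The height at which the yoke is clamped is not known exactly, so feel for the recess, never press on the stand with more than 25 N, leave the jar, vial, driver and tape where they are, and let go at the end.

Things in the scene. Friction and masses are not known exactly. Their poses are not given: they have to be found in the camera images.
- roller: dust roller, about 0.2 kg: blue cylinder 28 mm in diameter and 100 mm long with a steel axle end at each side. Origin on the axis at the middle of the blue cylinder; its y axis runs along the roller axis, from the fixed pin (-y) to the sprung tip (+y).
- pin_tip (a point): end face of the fixed axle pin (10 mm in diameter, nose tapered to 7 mm over the last 2 mm), 71 mm from the roller's origin along its -y.
- spring_tip (a point): end face of the sprung axle tip (10 mm in diameter, same taper, orange ring on it), 74 mm from the roller's origin along its +y when fully out; it moves in with the spring.
- plunger (a joint): how far the sprung tip is pushed in, m: 0 fully out, 0.021 the stop. Spring force 3 N at 0, rising 0.3 N per mm to 9.3 N at the stop. The steel tips slide with little friction. 0.003 when the roller is seated in the stand.
- cradle: grey cradle, fixed: base 62 x 92 x 4 mm with two V saddles, 9 mm wide, 36 mm to either side of the middle, in which the roller lies with its axis level and 34 mm above the worktop. Origin in the middle of the underside; y along the roller. Behind it to the right a blue air hose hangs down to the worktop, 0.64 m ahead of the robot base and 0.32 m to its right: keep clear.
- stand: roller stand, fixed: grey base 70 x 206 x 10 mm, two dark posts, and between them a yoke with two upright steel cheeks 130 mm apart, the tall one (orange cap) at +y, the low one at -y. Origin in the middle of the underside, on the worktop; y along the line of the recesses, z up. The seated roller's origin lies at x = y = 0 of it, its y axis along the stand's y.
- tall_cheek (a point): point of the tall cheek's inner face (46 mm wide in x, plain above the recess), at stand x = 0, y = +65 mm, z = 84 mm. The sprung tip's recess lies in this face at x = 0: round, blind, 13 mm in diameter, 6 mm deep. The yoke is clamped at a height not measured here: the recess axis lies up to 12 mm above or below this point. The cheek's top is 58 to 63 mm above the recess axis.
- low_cheek (a point): point of the low cheek's inner face at stand x = 0, y = -65 mm, z = 84 mm. Its recess for the fixed pin is like the other one and always at the same height as it, so also up to 12 mm above or below this point. The cheek is 14 mm thick; its top is 16 mm above the recess axis. A cross bar joins the cheeks 48 mm below the recess axis.
- jar_steel: white jar, 50 mm in diameter, 62 mm high, a bystander; origin under its middle.
- vial_0: amber vial with a black cap, 17 mm in diameter, 44 mm high, a bystander; origin under its middle.
- hex_driver: driver with a blue handle, 148 mm long, a bystander; origin under its middle.
- tape_roll: roll of blue tape, 85 mm in diameter, 19 mm high, a bystander; origin under its middle.

How it is judged (in metres and radians):
On the way, in this order (a step that is already met when the one before it is completed fails the run):
1. the roller is lifted out of the cradle (height (world z) of roller above 0.09 m), for 0.1 s.
2. the sprung tip bears on the tall cheek, pushed in at least 14 mm, with the fixed pin inside the low cheek's face (value of joint plunger above 0.014 m and y of spring_tip in the frame of stand above 0.062 m and y of pin_tip in the frame of stand above -0.066 m), for 0.1 s.
At the end, for the whole second after the job is handed in: Both axle ends sit in their recesses: the sprung tip at least 3 mm deep in the tall cheek and the fixed pin at least 3 mm deep in the low cheek, within 4 mm of the recess line, roller parallel to it within 0.06 rad, at the recess height, at rest and released (y of spring_tip in the frame of stand above 0.068 m and y of pin_tip in the frame of stand below -0.068 m and x of spring_tip in the frame of stand between -0.004 and 0.004 m and x of pin_tip in the frame of stand between -0.004 and 0.004 m and z of roller in the frame of stand between 0.066 and 0.102 m and angle between the y axis of roller and the y axis of stand, either way round below 0.06 rad and linear speed of roller below 0.02 m/s); the robot touches nothing.
It fails at once if the stand is pressed with more than 25 N (contact force between stand and anything else above 25 N).
It fails at once if the white jar is moved more than 20 mm (distance of jar_steel from where it was at the start of the episode above 0.02 m).
It fails at once if the vial is moved more than 20 mm (distance of vial_0 from where it was at the start of the episode above 0.02 m).
It fails at once if the driver is moved more than 20 mm (distance of hex_driver from where it was at the start of the episode above 0.02 m).
It fails at once if the tape roll is moved more than 20 mm (distance of tape_roll from where it was at the start of the episode above 0.02 m).
It also fails if it takes over 51 s, if anything falls off the work surface, if the arm or the gripper's body presses on something with over 40 N, if the wrist force passes 120 N, or if a joint passes its speed limit or range.

## Working session

There is one attempt and no reset: what is moved stays moved. The work goes in short steps, Python scripts to look and compute and a tool call to move; the robot and the scene stay as the last step left them, time stands still between calls to the robot, and variables do not carry over. Pictures are saved under pics/ and viewed, and the job is handed in when it is done.

Besides the shell and the picture viewer there is one more tool, called after ">>>" as name(argument=value, ...) on one line, values as JSON. step_arm: Moves the arm, as the interface text tells. Its arguments: {"type":"object","properties":{"plan":{"type":"array","items":{"type":"array","items":{"type":"number"}}},"jaw":{"type":"number"},"grip_force":{"type":"number"}},"required":["plan"]}

```bash
mkdir -p pics; ls
python3 - <<'E'
from workcell import manip, read_camera, boxes_of, trace
import cv2
s=manip.observe()
print(s)
for n in ["scene","top"]:
    p=read_camera(n); cv2.imwrite(f"pics/{n}0.png",p["frame"])
    print(n,p["intrinsics"].tolist(),p["R"].tolist(),p["t"].tolist())
    for k in ["roller","spring_tip","pin_tip","cradle","stand","jar_steel","vial_0","hex_driver","tape_roll"]:
        try:
            b=boxes_of(k,p); print(k,[(x["uv"],round(x["score"],2)) for x in b[:2]])
        except Exception as e: print(k,e)
print(manip.observe()["t"])
E
```

```text
pics
{'t': 0.0, 'joints': array([-81.51379419,  34.38292768,  -0.14738602,  91.68073115,
         0.10458108,  54.0254545 ,  -4.57332064]), 'joint_velocities': array([-0.09847331, -0.0963987 ,  0.01140653, -0.0819476 , -0.06182767,
        0.05551375, -0.02379052]), 'joint_efforts': array([ 1.61989698e-03, -7.65061855e+01,  1.49820909e+00, -2.52347678e+01,
       -5.22835180e-02,  1.69319822e-02,  1.49349607e-04]), 'position': array([0.1615157 , 0.70626898, 0.21778085]), 'tool_rot': array([-1.79911407e+02,  8.39842254e-03,  1.67123679e+02]), 'contact_force': array([ 0.56057758, -0.48569574,  0.33737716]), 'wrist_torque': array([ 0.01388538,  0.02568541, -0.0300294 ]), 'finger_gap': 0.0929467207978691}
scene [[378.26351638317135, 0.0, 319.4766690414478], [0.0, 378.26351638317135, 197.55394538575874], [0.0, 0.0, 1.0]] [[-0.676164389783878, -0.7367474893253112, -0.002203397614228045], [-0.3486348611751851, 0.3225982464934616, -0.8799909686654195], [0.6490419489998741, -0.5942503751216269, -0.4749853051476964]] [0.48385937448102806, 0.24858265310131727, 0.5892507180150744]
roller [([421.
[... 344 characters left out ...]
311.1396237157603], [0.0, 462.40596578430075, 194.66927662000532], [0.0, 0.0, 1.0]] [[0.005285792255487241, -0.9996854739031416, 0.024515580092740505], [-0.997541681982072, -0.006984385082275452, -0.06972668838688065], [0.06987598377561853, -0.02408675221100241, -0.9972648470989616]] [0.08085726385573548, 0.592348262904078, 1.1507224563925227]
roller [([418.8, 223.1], 0.9)]
spring_tip []
pin_tip [([417.2, 225.4], 0.61)]
cradle [([187.4, 233.9], 0.64), ([419.6, 219.7], 0.62)]
stand [([263.8, 210.1], 0.83), ([421.0, 218.5], 0.31)]
jar_steel [([178.2, 204.2], 0.56)]
vial_0 [([185.0, 233.6], 0.45)]
hex_driver [([250.2, 144.7], 0.75)]
tape_roll [([340.3, 124.2], 0.64), ([422.1, 219.9], 0.37)]
1.0
```

View pics/scene0.png

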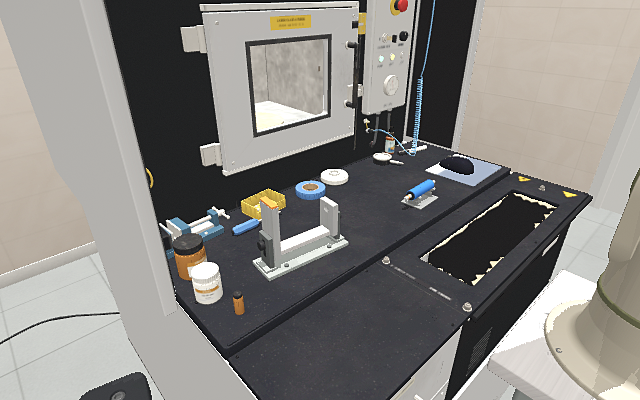

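View pics/top0.png

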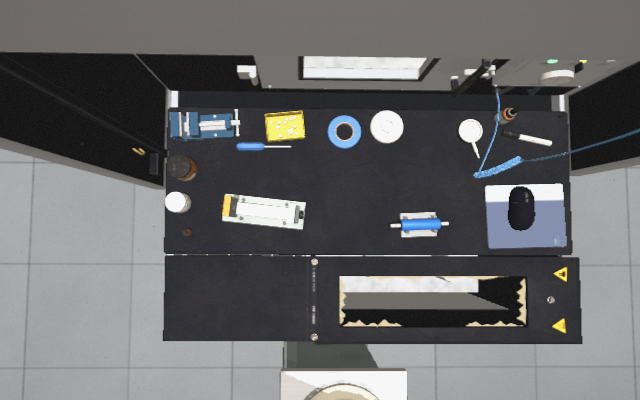

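Run:
```python
import cv2
a=cv2.imread("pics/top0.png"); 
cv2.imwrite("pics/c1.png",cv2.resize(a[160:280,370:470],None,fx=5,fy=5,interpolation=cv2.INTER_CUBIC))
cv2.imwrite("pics/c2.png",cv2.resize(a[140:280,190:330],None,fx=4,fy=4,interpolation=cv2.INTER_CUBIC))
a=cv2.imread("pics/scene0.png"); 
cv2.imwrite("pics/c3.png",cv2.resize(a[150:230,370:480],None,fx=7,fy=7,interpolation=cv2.INTER_CUBIC))
cv2.imwrite("pics/c4.png",cv2.resize(a[150:320,200:380],None,fx=4,fy=4,interpolation=cv2.INTER_CUBIC)[:600])
```

```text
(no output)
```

View pics/c1.png

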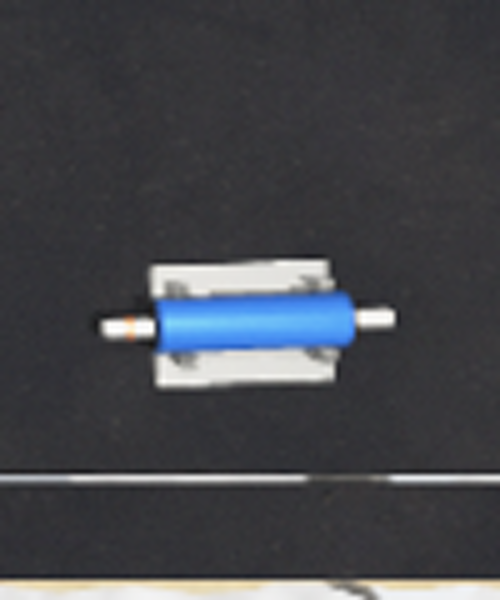

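View pics/c2.png

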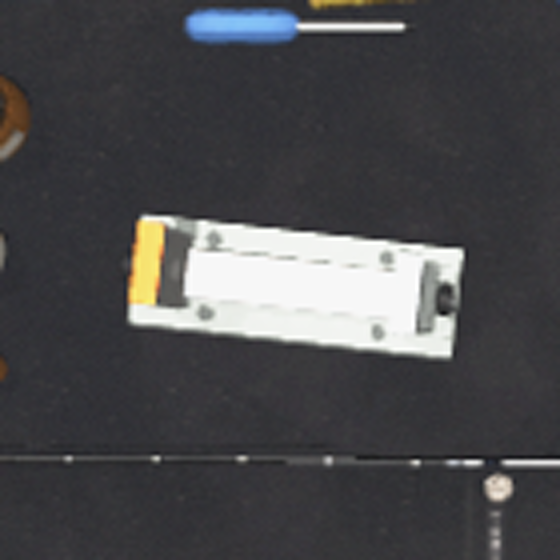

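View pics/c3.png

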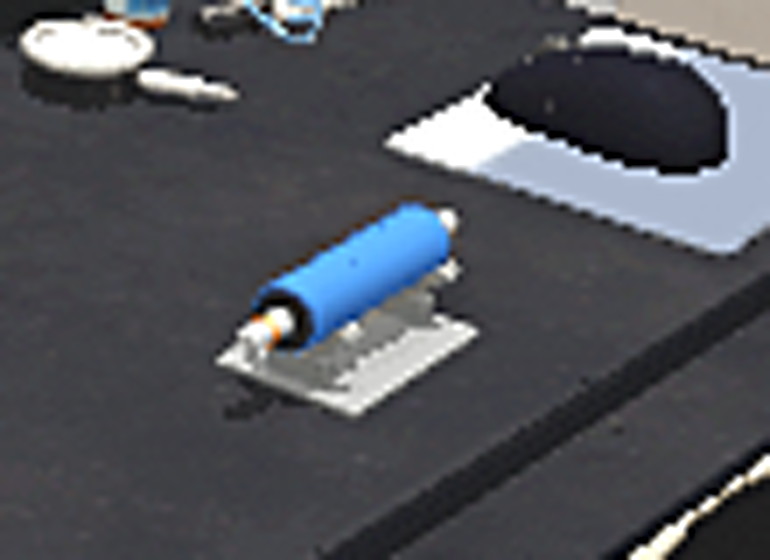

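View pics/c4.png

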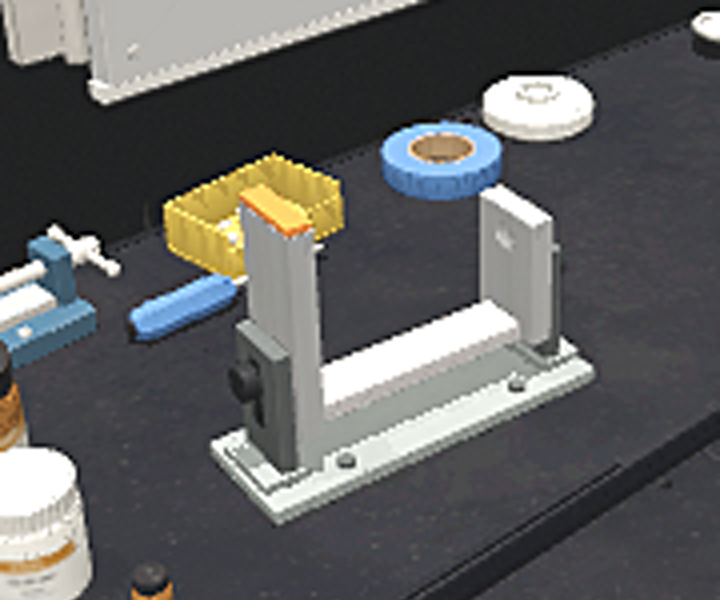

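```bash
cat > h.py <<'E'
import numpy as np
C={"scene":(np.array([[378.26351638317135,0,319.4766690414478],[0,378.26351638317135,197.55394538575874],[0,0,1]]),np.array([[-0.676164389783878,-0.7367474893253112,-0.002203397614228045],[-0.3486348611751851,0.3225982464934616,-0.8799909686654195],[0.6490419489998741,-0.5942503751216269,-0.4749853051476964]]),np.array([0.48385937448102806,0.24858265310131727,0.5892507180150744])),
"top":(np.array([[462.40596578430075,0,311.1396237157603],[0,462.40596578430075,194.66927662000532],[0,0,1]]),np.array([[0.005285792255487241,-0.9996854739031416,0.024515580092740505],[-0.997541681982072,-0.006984385082275452,-0.06972668838688065],[0.06987598377561853,-0.02408675221100241,-0.9972648470989616]]),np.array([0.08085726385573548,0.592348262904078,1.1507224563925227]))}
def proj(c,X):
    K,R,t=C[c] if isinstance(c,str) else c
    p=K@(R@np.asarray(X,float)+t); return p[:2]/p[2]
def onz(c,uv,z):
    K,R,t=C[c] if isinstance(c,str) else c
    d=R.T@np.linalg.solve(K,[uv[0],uv[1],1]); o=-R.T@t
    return o+d*(z-o[2])/d[2]
E
python3 - <<'E'
from h import *
from scipy.optimize import least_squares
c1=lambda u,v:(u/5+370,v/5+160)
L=onz("top",c1(101,328),.034);Rr=onz("top",c1(396,317),.034)
print("roller tips",L,Rr,np.linalg.norm(L-Rr))
d=(L-Rr)/np.linalg.norm(L-Rr); print("origin",Rr+d*.071, L-d*.074,"yaw y",np.degrees(np.arctan2(-d[0],d[1])))
# blue ends
a=onz("top",c1(157,325),.034);b=onz("top",c1(355,319),.034);print("blue mid",(a+b)/2,np.linalg.norm(a-b))
c3=lambda u,v:(u/7+370,v/7+150)
print("scene tips",onz("scene",c3(243,335),.034),onz("scene",c3(456,217),.034))
c2=lambda u,v:np.array((u/4+190-.4,v/4+140-.4))
c4=lambda u,v:np.array((u/4+200-.4,v/4+150-.4))
obs=[("top",c2(142,214),(.035,.103,.01)),("top",c2(463,249),(.035,-.103,.01)),("top",c2(452,357),(-.035,-.103,.01)),("top",c2(130,324),(-.035,.103,.01)),
("scene",c4(280,515),(-.035,.103,.01)),("scene",c4(593,368),(-.035,-.103,.01))]
# cheek tops: low cheek inner top corners, recess center
W=lambda p,X:np.array([p[0]+X[0]*np.cos(p[2])-X[1]*np.sin(p[2]),p[1]+X[0]*np.sin(p[2])+X[1]*np.cos(p[2]),X[2]])
def f(p):
    return np.concatenate([proj(c,W(p,X))-uv for c,uv,X in obs])
s=least_squares(f,[.62,.15,0],loss='soft_l1');p=s.x;print("stand",p[:2],np.degrees(p[2]),s.fun.round(1))
print("tall",W(p,(0,.065,.084)),"low",W(p,(0,-.065,.084)))
for z in (.072,.084,.096):
    print(z,"recess px c4",((proj("scene",W(p,(0,-.065,z)))-[199.6,149.6])*4).round(), "lowtop inner -x",((proj("scene",W(p,(-.023,-.065,z+.016)))-[199.6,149.6])*4).round(),"+x",((proj("scene",W(p,(.023,-.065,z+.016)))-[199.6,149.6])*4).round(),
     "talltop",((proj("scene",W(p,(-.023,.065,z+.06)))-[199.6,149.6])*4).round())
for n,uv in [("jar",(178,204)),("vial",(186,233)),("drv",(250,146)),("tape",(345,131))]: print(n,onz("top",uv,.03))
E
```

```text
roller tips [ 0.51474048 -0.11318857  0.034     ] [ 0.52104197 -0.26183806  0.034     ] 0.1487829913774621
origin [ 0.51803487 -0.19090177  0.034     ] [ 0.51787465 -0.18712217  0.034     ] yaw y 2.4274057637373296
blue mid [ 0.51815811 -0.19122215  0.034     ] 0.09984450653937127
scene tips [ 0.51685065 -0.11682303  0.034     ] [ 0.51881099 -0.26165335  0.034     ]
stand [0.54948892 0.2043166 ] -5.391067686788778 [-0.2  0.4  0.2 -0.2  0.2  0.2 -0.4  0.3 -0.8 -0.6  0.6 -0.6]
tall [0.55559587 0.26902908 0.084     ] low [0.54338197 0.13960412 0.084     ]
0.072 recess px c4 [504. 267.] lowtop inner -x [531. 259.] +x [479. 225.] talltop [317. 265.]
0.084 recess px c4 [504. 248.] lowtop inner -x [531. 239.] +x [479. 206.] talltop [316. 243.]
0.096 recess px c4 [504. 228.] lowtop inner -x [532. 219.] +x [478. 186.] talltop [314. 220.]
jar [0.56553023 0.41591738 0.03      ]
vial [0.49373506 0.39441244 0.03      ]
drv [0.7129402 0.2394543 0.03     ]
tape [ 7.53689418e-01 -3.53221690e-04  3.00000000e-02]
```

Run:
```python
from h import *
import cv2
a=cv2.imread("pics/scene0.png")
cv2.imwrite("pics/c5.png",cv2.resize(a[185:255,310:355],None,fx=8.5,fy=8.5,interpolation=cv2.INTER_CUBIC))
cv2.imwrite("pics/c6.png",cv2.resize(a[190:290,245:300],None,fx=6,fy=6,interpolation=cv2.INTER_CUBIC))
for u in [(178,297),(228,358),(165,230),(130,395)]: print(u,onz("scene",u,0))
for u in [(165,185),(165,253),(165,340)]: print(u,onz("top",u,0))
for c in C: print(-C[c][1].T@C[c][2])
```

```text
(178, 297) [0.60529314 0.46079679 0.        ]
(228, 358) [0.42319515 0.46184532 0.        ]
(165, 230) [8.45422750e-01 3.84857892e-01 5.55111512e-17]
(130, 395) [0.46283731 0.59603015 0.        ]
(165, 185) [0.61539302 0.45803402 0.        ]
(165, 253) [0.44258703 0.45333866 0.        ]
(165, 340) [0.22652897 0.4474681  0.        ]
[0.03138462 0.62645231 0.49970206]
[0.51005682 0.11268619 1.18689527]
```

View pics/c5.png

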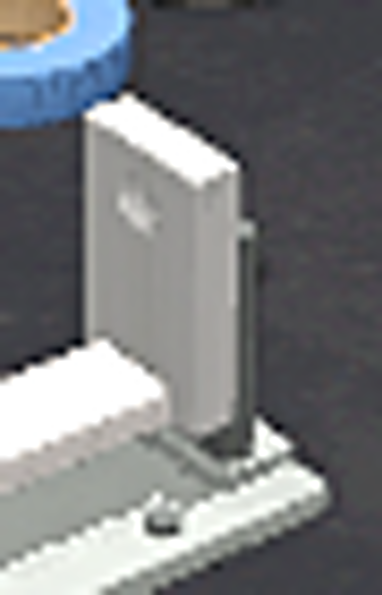

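View pics/c6.png

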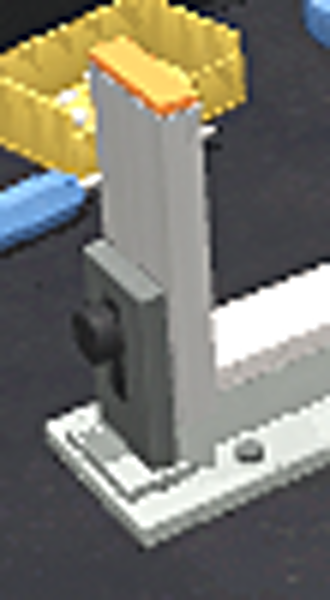

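```bash
cat >> h.py <<'E'
from scipy.spatial.transform import Rotation as Ro
def rel(wps):
    from workcell import manip
    s=manip.observe(); R=Ro.from_euler('xyz',s["tool_rot"],degrees=True).as_matrix(); p=s["position"]
    print("t",s["t"],p.round(4),s["tool_rot"].round(2),"F",s["contact_force"].round(1),"T",s["wrist_torque"].round(2),"gap",round(s["finger_gap"],4))
    for x,y,z,yaw in wps:
        d=R.T@(np.array([x,y,z])-p); dy=(yaw-s["tool_rot"][2]+180)%360-180
        print((x,y,z,yaw),"->",d.round(4).tolist(),round(-np.radians(dy),4))
E
python3 - <<'E'
from h import *
rel([(.36,.42,.22,130),(.45,.1,.2,100),(.518,-.19,.15,92),(.518,-.19,.10,92)])
E
```

```text
t 1.0 [0.1616 0.7068 0.2186] [180.     0.   167.12] F [-0.8 -0.2  0.9] T [ 0.01  0.03 -0.  ] gap 0.0932
(0.36, 0.42, 0.22, 130) -> [-0.2573, -0.2353, -0.0014] 0.6479
(0.45, 0.1, 0.2, 100) -> [-0.4164, -0.5272, 0.0186] 1.1715
(0.518, -0.19, 0.15, 92) -> [-0.5473, -0.7948, 0.0686] 1.3111
(0.518, -0.19, 0.1, 92) -> [-0.5473, -0.7948, 0.1186] 1.3111
```

>>> step_arm(plan=[[-0.043,-0.039,0,0.11],[-0.086,-0.078,0,0.22],[-0.129,-0.118,0,0.33],[-0.172,-0.157,0,0.44],[-0.214,-0.196,0,0.55],[-0.257,-0.235,0,0.65],[-0.284,-0.284,0.003,0.74],[-0.31,-0.333,0.006,0.83],[-0.337,-0.381,0.01,0.92],[-0.363,-0.43,0.013,1.01],[-0.39,-0.479,0.016,1.1],[-0.416,-0.527,0.019,1.17]], jaw=0.8)

```text
t: 2.5
position: [0.4502, 0.0987, 0.1999]
tool_rot: [179.9, -0.0, 100.0]
contact_force: [1.7, -0.4, -0.1]
finger_gap: 0.0746
```

Run:
```python
from h import *
rel([(.518,-.19,.12,92),(.518,-.19,.06,92),(.518,-.19,.015,92)])
```

```text
t 2.5 [0.4502 0.0987 0.1999] [ 1.7994e+02 -1.0000e-02  9.9950e+01] F [ 1.7 -0.4 -0.1] T [-0.02  0.07  0.  ] gap 0.0746
(0.518, -0.19, 0.12, 92) -> [-0.2961, 0.0167, 0.0798] 0.1388
(0.518, -0.19, 0.06, 92) -> [-0.2961, 0.0167, 0.1398] 0.1388
(0.518, -0.19, 0.015, 92) -> [-0.2961, 0.0166, 0.1848] 0.1388
```

>>> step_arm(plan=[[-0.05,0.003,0.013,0.03],[-0.1,0.006,0.026,0.05],[-0.15,0.009,0.04,0.08],[-0.2,0.012,0.053,0.1],[-0.25,0.015,0.067,0.12],[-0.296,0.017,0.08,0.14],[-0.296,0.017,0.085,0.14]])

```text
t: 3.38
position: [0.5184, -0.1939, 0.1144]
tool_rot: [179.9, 0.1, 91.6]
contact_force: [0.4, 0.6, -0.9]
finger_gap: 0.0745
```

Run:
```python
from h import *
from workcell import *
import cv2
p=read_camera("wrist"); cv2.imwrite("pics/w1.png",p["frame"])
c=(p["intrinsics"],p["R"],p["t"])
import pickle; pickle.dump(c,open("wc1.pkl","wb"))
r=trace("roller",p)
for q in r[:2]:
    m=q["mask"].astype("uint8"); print(q["score"],q["uv"],m.sum())
    print(cv2.minAreaRect(cv2.findNonZero(m)), onz(c,q["uv"],.034))
for X in [(.518,-.19,.034),(.518-.074*.035,-.19+.074,.034),(.518+.071*.035,-.19-.071,.034)]: print(proj(c,X))
rel([(.518,-.19,.015,92)])
```

```text
0.65 [313.9, 196.0] 6359
((316.3770446777344, 191.43527221679688), (199.1919708251953, 41.389198303222656), 88.02507019042969) [ 0.51617883 -0.1847069   0.034     ]
[316.25758981 203.23375296]
[315.43320117  95.12091859]
[316.93652489 292.27136486]
t 3.475 [ 0.5178 -0.1897  0.1143] [-1.800e+02 -6.000e-02  9.189e+01] F [-0.  -0.8  1.2] T [-0.05  0.04 -0.02] gap 0.0742
(0.518, -0.19, 0.015, 92) -> [-0.0004, 0.0002, 0.0993] -0.0019
```

View pics/w1.png

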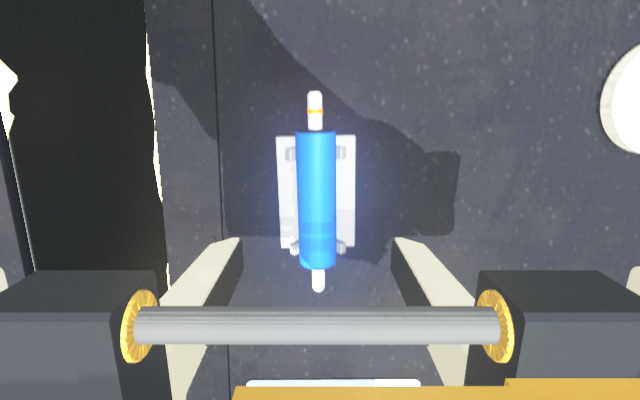

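>>> step_arm(plan=[[0.001,0,0.05,0],[0.001,0,0.085,0],[0.001,0,0.099,0],[0.001,0,0.099,0]])

```text
t: 3.98
position: [0.5176, -0.1877, 0.0152]
tool_rot: [-179.9, -0.1, 92.0]
contact_force: [-0.4, -0.8, 0.3]
finger_gap: 0.0745
```

>>> step_arm(plan=[[0,0,0,0],[0,0,0,0],[0,0,0,0],[0,0,0,0],[0,0,0,0]], jaw=0.0, grip_force=40)

```text
t: 4.6
position: [0.5177, -0.1878, 0.0154]
tool_rot: [-180.0, -0.1, 91.9]
contact_force: [1.2, -0.1, 0.7]
finger_gap: 0.0291
```

Run:
```python
from h import *
rel([(.518,-.19,.20,92)])
```

```text
t 4.6 [ 0.5177 -0.1878  0.0154] [-1.7996e+02 -1.0000e-01  9.1950e+01] F [ 1.2 -0.1  0.7] T [-0.01 -0.5   0.02] gap 0.0291
(0.518, -0.19, 0.2, 92) -> [-0.0019, 0.0001, -0.1846] -0.0009
```

>>> step_arm(plan=[[0,0,-0.03,0],[0,0,-0.08,0],[0,0,-0.13,0],[0,0,-0.165,0],[0,0,-0.165,0]])

```text
t: 5.22
position: [0.5188, -0.1883, 0.1824]
tool_rot: [179.8, -0.0, 92.0]
contact_force: [-0.0, -0.8, -2.7]
finger_gap: 0.0274
```

Run:
```python
from h import *
rel([(.5478,.1764,.18,84.6),(.5478,.1864,.18,84.6)])
```

```text
t 5.225 [ 0.5188 -0.1883  0.1824] [ 1.7981e+02 -5.0000e-02  9.1950e+01] F [-0.  -0.8 -2.7] T [-0.06  0.07 -0.  ] gap 0.0274
(0.5478, 0.1764, 0.18, 84.6) -> [0.3635, 0.0414, 0.0028] 0.1283
(0.5478, 0.1864, 0.18, 84.6) -> [0.3735, 0.0418, 0.0029] 0.1283
```

>>> step_arm(plan=[[0.05,0.006,0,0.02],[0.1,0.011,0,0.04],[0.15,0.017,0,0.06],[0.2,0.023,0,0.08],[0.25,0.028,0,0.1],[0.3,0.034,0.001,0.12],[0.345,0.039,0.002,0.128],[0.37,0.0415,0.003,0.128],[0.372,0.0415,0.003,0.128],[0.372,0.0415,0.003,0.128]])

```text
t: 6.48
position: [0.547, 0.1836, 0.1788]
tool_rot: [179.9, 0.0, 84.6]
contact_force: [0.4, 0.3, -2.1]
finger_gap: 0.027
```

Run:
```python
from h import *
from workcell import *
import cv2
for n,cr in [("scene",(130,330,230,400)),("top",(130,290,180,330)),("wrist",None)]:
    p=read_camera(n); f=p["frame"]; cv2.imwrite(f"pics/{n}2.png",f)
    if cr: cv2.imwrite(f"pics/{n}2c.png",cv2.resize(f[cr[0]:cr[1],cr[2]:cr[3]],None,fx=600/(cr[1]-cr[0]),fy=600/(cr[1]-cr[0]),interpolation=cv2.INTER_CUBIC))
    else: import pickle; pickle.dump((p["intrinsics"],p["R"],p["t"]),open("wc2.pkl","wb"))
rel([])
```

```text
t 6.625 [0.5476 0.1832 0.1797] [ 1.7983e+02 -3.0000e-02  8.4490e+01] F [ 0.4 -0.8 -2.1] T [-0.07  0.09 -0.01] gap 0.0271
```

View pics/scene2c.png

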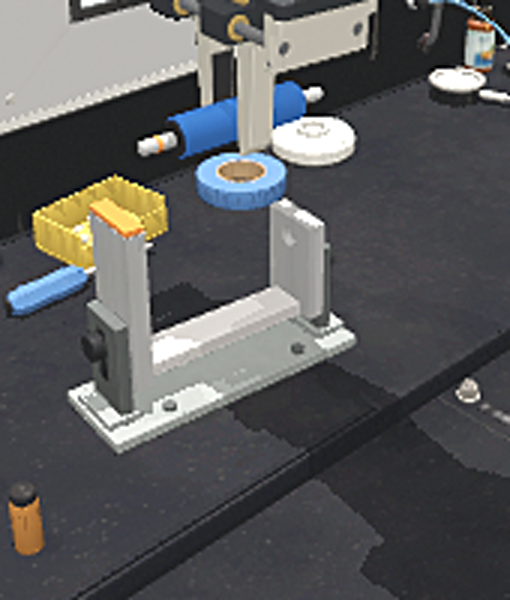

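View pics/top2c.png

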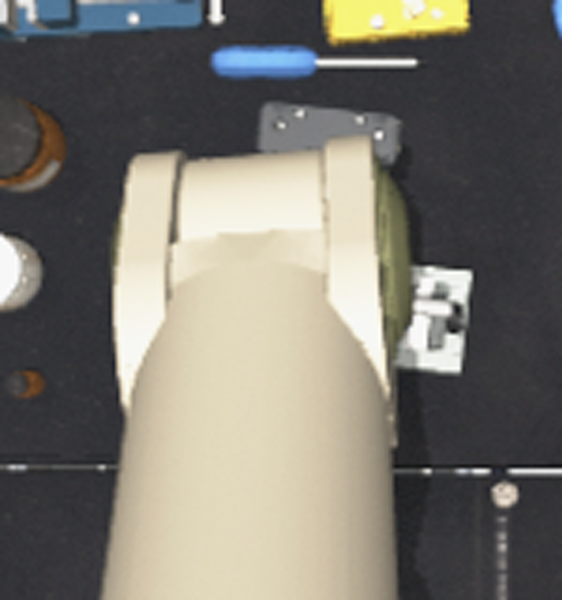

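View pics/wrist2.png

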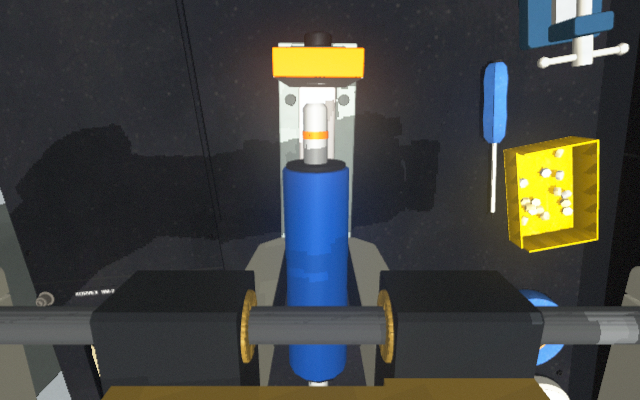

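Run:
```python
from h import *
import pickle
c=pickle.load(open("wc2.pkl","rb"))
ps=np.array([.5495,.2043]);th=np.radians(-5.39)
def S(X):
    d=X[:2]-ps; return np.array([d[0]*np.cos(th)+d[1]*np.sin(th),-d[0]*np.sin(th)+d[1]*np.cos(th)]).round(4)
print("tip",S(onz(c,(315,103),.1985)))
print("blue end mid",S(onz(c,(316.5,163),.1985)))
for u in [(273,77),(363,77),(274,47),(362,47)]: print("cap",S(onz(c,u,.151)))
print("base far corners",S(onz(c,(279,44),.01)),S(onz(c,(356,44),.01)), "left,right edges", S(onz(c,(280,150),.01)),S(onz(c,(352,150),.01)))
print("tcp",S(np.array([.5476,.1832])))
# scene tip
print("scene tip", S(onz("scene",(230+140/3,130+147/3),.1985)), S(onz("scene",(230+322/3,130+92/3),.1985)))
```

```text
tip [-0.0007  0.052 ]
blue end mid [-0.0002  0.0281]
cap [-0.0223  0.0648]
cap [0.0239 0.0647]
cap [-0.0213  0.079 ]
cap [0.0229 0.0789]
base far corners [-0.0321  0.1009] [0.0346 0.1008] left,right edges [-0.0339  0.0093] [0.0334 0.0091]
tcp [ 0.0001 -0.0212]
scene tip [-0.0049  0.0543] [-0.0059 -0.0899]
```

>>> step_arm(plan=[[0.008,0.001,0.0,0],[0.008,0.001,0.03,0],[0.008,0.001,0.06,0],[0.008,0.001,0.0725,0],[0.008,0.001,0.0725,0],[0.008,0.001,0.0725,0]])

```text
t: 7.38
position: [0.5502, 0.1912, 0.1081]
tool_rot: [179.8, -0.1, 84.5]
contact_force: [0.3, 0.2, -2.6]
finger_gap: 0.0271
```

```bash
cat >> h.py <<'E'
ps=np.array([.5495,.2043]);th=np.radians(-5.39)
def S(X):
    X=np.asarray(X);d=X[:2]-ps; return np.array([d[0]*np.cos(th)+d[1]*np.sin(th),-d[0]*np.sin(th)+d[1]*np.cos(th)]).round(4)
def st():
    from workcell import manip
    s=manip.observe(); f=s["contact_force"]
    print("t",round(s["t"],2),"stand xy",S(s["position"])*1000,"z",round(s["position"][2]*1000,1),"rot",s["tool_rot"].round(1),"F stand",S(f[:2]+ps).round(1),"Fz",f[2].round(1),"T",s["wrist_torque"].round(2))
E
python3 - <<'E'
from h import *
from workcell import *
import cv2,pickle
st()
p=read_camera("wrist"); cv2.imwrite("pics/w3.png",p["frame"]);pickle.dump((p["intrinsics"],p["R"],p["t"]),open("wc3.pkl","wb"))
p=read_camera("scene"); cv2.imwrite("pics/s3.png",cv2.resize(p["frame"][130:330,230:400],None,fx=3,fy=3,interpolation=cv2.INTER_CUBIC))
st();st()
E
```

```text
t 7.38 stand xy [  1.9 -13. ] z 108.1 rot [ 1.798e+02 -1.000e-01  8.450e+01] F stand [0.3 0.2] Fz -2.6 T [-0.08  0.07 -0.01]
t 7.47 stand xy [  1.9 -12.9] z 108.2 rot [ 1.798e+02 -1.000e-01  8.450e+01] F stand [-0.4  0.5] Fz -3.6 T [-0.14  0.14 -0.03]
t 7.47 stand xy [  1.9 -12.9] z 108.2 rot [ 1.798e+02 -1.000e-01  8.450e+01] F stand [-0.4  0.5] Fz -3.6 T [-0.14  0.14 -0.03]
```

View pics/w3.png

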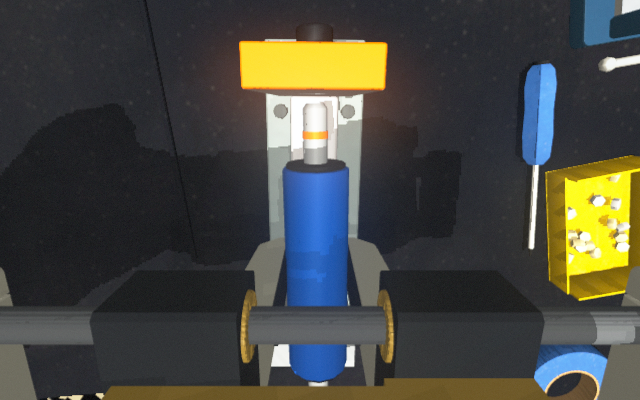

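View pics/s3.png

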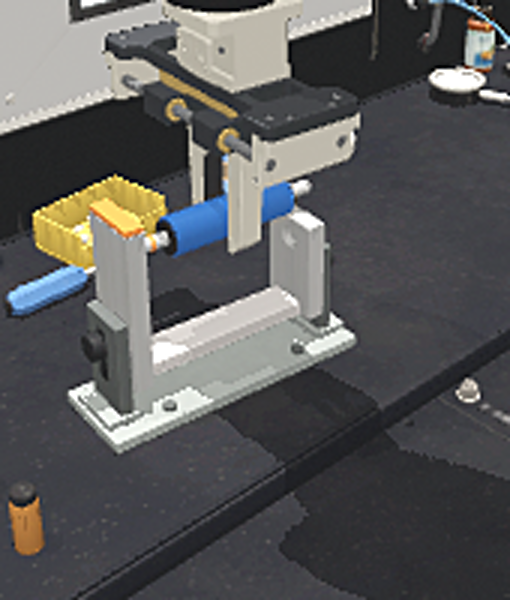

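>>> step_arm(plan=[[0.004,0,0,0],[0.008,0,0,0],[0.012,0,0,0],[0.012,0,0,0]])

```text
t: 7.98
position: [0.5514, 0.2028, 0.1082]
tool_rot: [179.7, -0.0, 84.5]
contact_force: [-0.7, -4.7, -1.1]
finger_gap: 0.0271
```

```bash
python3 -c "
from h import *
st()"
```

```text
t 7.97 stand xy [ 2.  -1.3] z 108.2 rot [179.7  -0.   84.5] F stand [-0.3 -4.7] Fz -1.1 T [-1.12  0.06 -0.1 ]
```

>>> step_arm(plan=[[0.004,0,0,0],[0.008,0,0,0],[0.011,0,0,0],[0.011,0,0,0],[0.011,0,0,0]])

```text
t: 8.6
position: [0.5521, 0.212, 0.1081]
tool_rot: [179.8, 0.1, 84.4]
contact_force: [-0.9, -7.5, -0.6]
finger_gap: 0.0272
```

Run:
```python
from h import *
from workcell import *
import cv2
st()
p=read_camera("scene"); cv2.imwrite("pics/s4.png",cv2.resize(p["frame"][150:280,250:360],None,fx=4.6,fy=4.6,interpolation=cv2.INTER_CUBIC))
p=read_camera("wrist"); cv2.imwrite("pics/w4.png",p["frame"])
st()
```

```text
t 8.6 stand xy [1.9 7.9] z 108.1 rot [1.798e+02 1.000e-01 8.440e+01] F stand [-0.2 -7.5] Fz -0.6 T [-1.74  0.19 -0.06]
t 8.7 stand xy [1.9 7.9] z 108.1 rot [1.798e+02 1.000e-01 8.440e+01] F stand [-0.3 -7.5] Fz -1.6 T [-1.75  0.24 -0.04]
```

View pics/s4.png

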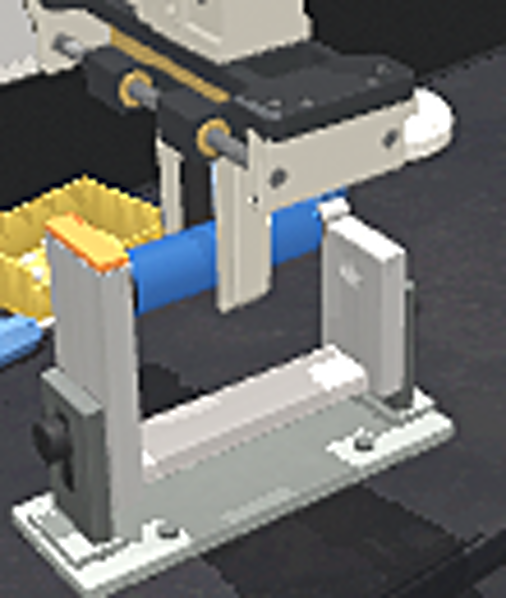

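View pics/w4.png

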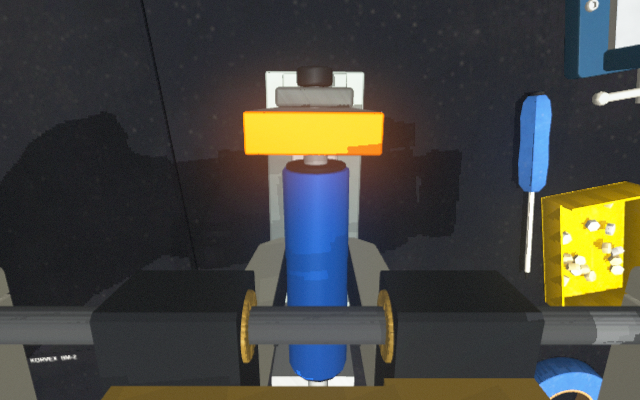

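>>> step_arm(plan=[[0.003,0,0,0],[0.003,0,0,0],[0.003,0,0,0],[0.003,0,0,0]])

```text
t: 9.2
position: [0.5522, 0.2131, 0.108]
tool_rot: [179.8, 0.2, 84.3]
contact_force: [-0.8, -8.7, 0.1]
finger_gap: 0.0275
```

```bash
python3 -c "
from h import *
st()"
```

```text
t 9.2 stand xy [1.8 9. ] z 108.0 rot [179.8   0.2  84.3] F stand [ 0.1 -8.8] Fz 0.1 T [-1.82  0.23 -0.  ]
```

>>> step_arm(plan=[[0.002,0,0.003,-0.004],[0.002,0,0.007,-0.004],[0.002,0,0.011,-0.004],[0.002,0,0.015,-0.004],[0.002,0,0.018,-0.004],[0.002,0,0.018,-0.004]])

```text
t: 9.95
position: [0.552, 0.2131, 0.0897]
tool_rot: [179.9, 0.3, 84.5]
contact_force: [-1.6, -7.7, -0.7]
finger_gap: 0.027
```

Run:
```python
from h import *
from workcell import *
import cv2
st()
p=read_camera("scene"); cv2.imwrite("pics/s5.png",cv2.resize(p["frame"][150:280,250:360],None,fx=4.6,fy=4.6,interpolation=cv2.INTER_CUBIC))
```

```text
t 9.95 stand xy [1.7 9. ] z 89.7 rot [179.9   0.3  84.5] F stand [-0.8 -7.8] Fz -0.7 T [-1.74  0.22  0.02]
```

View pics/s5.png

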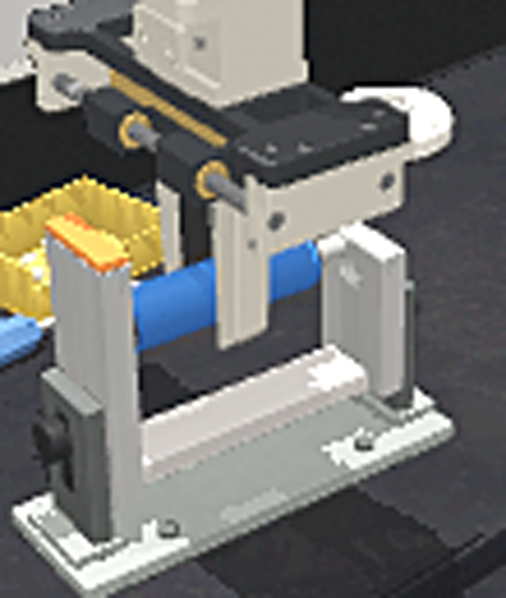

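>>> step_arm(plan=[[0.002,0,0.003,0],[0.002,0,0.006,0],[0.002,0,0.009,0],[0.002,0,0.01,0],[0.002,0,0.01,0]])

```text
t: 10.62
position: [0.552, 0.2131, 0.0797]
tool_rot: [179.9, 0.4, 84.4]
contact_force: [-0.5, -8.4, -0.5]
finger_gap: 0.0276
```

```bash
python3 -c "
from h import *
st()"
```

```text
t 10.62 stand xy [1.6 9. ] z 79.7 rot [179.9   0.4  84.4] F stand [ 0.3 -8.4] Fz -0.5 T [-1.76  0.22 -0.01]
```

Axis at about 98 mm, still on the plain face. Now fine steps.

>>> step_arm(plan=[[0.002,0,0.001,0],[0.002,0,0.002,0],[0.002,0,0.003,0],[0.002,0,0.003,0]])

```text
t: 11.12
position: [0.5519, 0.2137, 0.0765]
tool_rot: [179.9, 0.5, 84.3]
contact_force: [0.8, -7.0, -2.2]
finger_gap: 0.0268
```

```bash
python3 -c "
from h import *
st()"
```

```text
t 11.12 stand xy [1.5 9.6] z 76.5 rot [179.9   0.5  84.3] F stand [ 1.4 -6.9] Fz -2.2 T [-1.48  0.17 -0.01]
```

>>> step_arm(plan=[[0.002,0,0.001,0],[0.002,0,0.002,0],[0.002,0,0.002,0],[0.002,0,0.002,0]])

```text
t: 11.62
position: [0.5519, 0.2144, 0.0744]
tool_rot: [180.0, 0.6, 84.3]
contact_force: [-1.1, -6.8, -0.8]
finger_gap: 0.0271
```

```bash
python3 -c "
from h import *
st()"
```

```text
t 11.62 stand xy [ 1.4 10.2] z 74.4 rot [180.    0.6  84.3] F stand [-0.4 -6.9] Fz -0.8 T [-1.45  0.24 -0.02]
```

>>> step_arm(plan=[[0.001,0,0.001,0.0],[0.001,0,0.0015,0.0],[0.001,0,0.0015,0],[0.001,0,0.0015,0]])

```text
t: 12.12
position: [0.5518, 0.214, 0.0729]
tool_rot: [180.0, 0.7, 84.2]
contact_force: [0.3, -7.2, 0.3]
finger_gap: 0.0274
```

```bash
python3 -c "
from h import *
st()"
```

```text
t 12.12 stand xy [1.3 9.8] z 72.9 rot [180.    0.7  84.2] F stand [ 1.  -7.1] Fz 0.3 T [-1.45  0.2   0.01]
```

>>> step_arm(plan=[[0.001,0,0.001,0.0],[0.001,0,0.0015,0.0],[0.001,0,0.0015,0],[0.001,0,0.0015,0]])

```text
t: 12.62
position: [0.5517, 0.2137, 0.0715]
tool_rot: [-180.0, 0.7, 84.1]
contact_force: [-1.2, -6.5, 1.6]
finger_gap: 0.0273
```

```bash
python3 -c "
from h import *
st()"
```

```text
t 12.62 stand xy [1.3 9.6] z 71.5 rot [-180.     0.7   84.1] F stand [-0.6 -6.6] Fz 1.6 T [-1.28  0.31 -0.01]
```

>>> step_arm(plan=[[0.0,0.0005,-0.0015,-0.007],[-0.001,0.0005,-0.0015,-0.007],[-0.002,0.0005,-0.0015,-0.007],[-0.003,0.0005,-0.0015,-0.007],[-0.003,0.0005,-0.0015,-0.007]])

```text
t: 13.25
position: [0.5517, 0.2099, 0.0731]
tool_rot: [-180.0, 0.8, 84.5]
contact_force: [-0.3, -5.0, -0.5]
finger_gap: 0.027
```

Run:
```python
from h import *
from workcell import *
import cv2
st()
p=read_camera("scene"); cv2.imwrite("pics/s6.png",cv2.resize(p["frame"][150:280,250:360],None,fx=4.6,fy=4.6,interpolation=cv2.INTER_CUBIC))
```

```text
t 13.25 stand xy [1.7 5.8] z 73.1 rot [-180.     0.8   84.5] F stand [ 0.2 -5. ] Fz -0.5 T [-1.07  0.2   0.01]
```

View pics/s6.png

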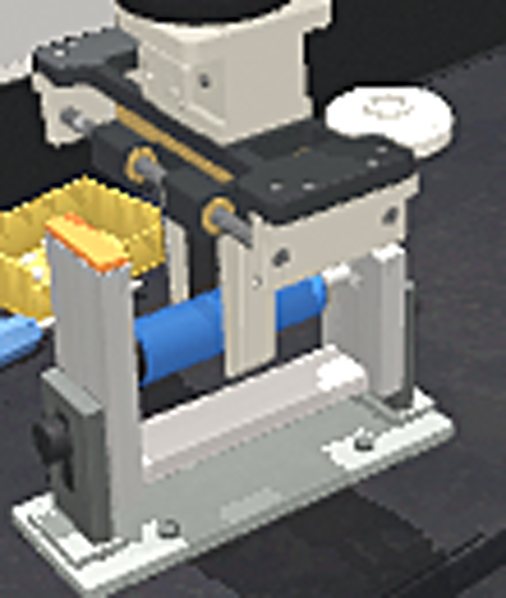

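>>> step_arm(plan=[[-0.001,0,0,0],[-0.002,0,0,0],[-0.0025,0,0,0],[-0.0025,0,0,0]])

```text
t: 13.8
position: [0.5512, 0.208, 0.0732]
tool_rot: [-179.9, 0.7, 84.5]
contact_force: [-3.3, 0.7, 3.0]
finger_gap: 0.0272
```

```bash
python3 -c "
from h import *
st()"
```

```text
t 13.8 stand xy [1.3 3.8] z 73.2 rot [-179.9    0.7   84.5] F stand [-3.4  0.4] Fz 3.0 T [ 0.04  0.74 -0.22]
```

>>> step_arm(plan=[[0.001,-0.0005,-0.001,0.003],[0.001,-0.001,-0.0012,0.005],[0.0,-0.001,-0.0012,0.005],[-0.001,-0.001,-0.0012,0.005],[-0.001,-0.001,-0.0012,0.005]])

```text
t: 14.42
position: [0.5503, 0.2067, 0.0744]
tool_rot: [-179.9, 0.8, 84.2]
contact_force: [0.7, -4.2, -2.7]
finger_gap: 0.0274
```

```bash
python3 -c "
from h import *
st()"
```

```text
t 14.43 stand xy [0.5 2.5] z 74.4 rot [-179.9    0.8   84.2] F stand [ 1.1 -4.1] Fz -2.7 T [-1.1  -0.15 -0.05]
```

>>> step_arm(plan=[[-0.001,0.0003,0,0],[-0.0015,0.0003,0,0],[-0.0015,0.0003,0,0],[-0.0015,0.0003,0,0]])

```text
t: 14.92
position: [0.5503, 0.2053, 0.0744]
tool_rot: [-179.9, 0.8, 84.2]
contact_force: [-0.4, -3.4, -1.9]
finger_gap: 0.027
```

Run:
```python
from h import *
from workcell import *
import cv2
st()
p=read_camera("scene"); cv2.imwrite("pics/s7.png",cv2.resize(p["frame"][150:280,250:360],None,fx=4.6,fy=4.6,interpolation=cv2.INTER_CUBIC))
```

```text
t 14.93 stand xy [0.7 1. ] z 74.4 rot [-179.9    0.8   84.2] F stand [-0.1 -3.4] Fz -1.9 T [-0.99  0.11 -0.09]
```

View pics/s7.png

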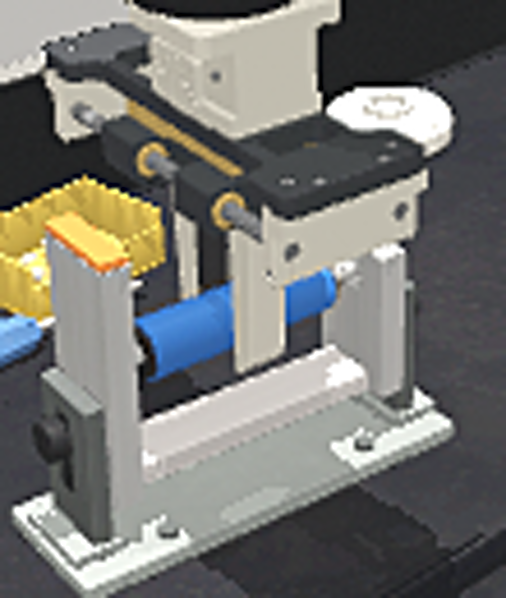

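>>> step_arm(plan=[[0,0,0,0],[0,0,0,0],[0,0,0,0]], grip_force=4)

```text
t: 15.35
position: [0.5501, 0.2053, 0.0744]
tool_rot: [-179.9, 0.8, 84.2]
contact_force: [-0.4, -4.5, -2.3]
finger_gap: 0.0275
```

>>> step_arm(plan=[[0,0,0,0],[0,0,0,0],[0,0,0,0],[0,0,0,0],[0,0,0,0]], jaw=0.75)

```text
t: 15.98
position: [0.5502, 0.2054, 0.0744]
tool_rot: [-179.9, 0.8, 84.2]
contact_force: [0.4, 0.8, 0.3]
finger_gap: 0.0688
```

>>> step_arm(plan=[[0,0,-0.02,0],[0,0,-0.05,0],[0,0,-0.09,0],[0,0,-0.13,0],[0,0,-0.15,0],[0,0,-0.15,0]])

```text
t: 16.73
position: [0.5512, 0.2077, 0.2257]
tool_rot: [179.9, 0.7, 84.2]
contact_force: [-0.3, 0.3, -0.7]
finger_gap: 0.0696
```

Run:
```python
from h import *
from workcell import *
import cv2,pickle
st()
p=read_camera("scene"); cv2.imwrite("pics/s8.png",cv2.resize(p["frame"][150:280,250:360],None,fx=4.6,fy=4.6,interpolation=cv2.INTER_CUBIC))
p=read_camera("wrist"); cv2.imwrite("pics/w8.png",p["frame"]);pickle.dump((p["intrinsics"],p["R"],p["t"]),open("wc8.pkl","wb"))
```

```text
t 16.73 stand xy [1.4 3.5] z 225.7 rot [179.9   0.7  84.2] F stand [-0.3  0.3] Fz -0.7 T [-0.04  0.12  0.04]
```

View pics/s8.png

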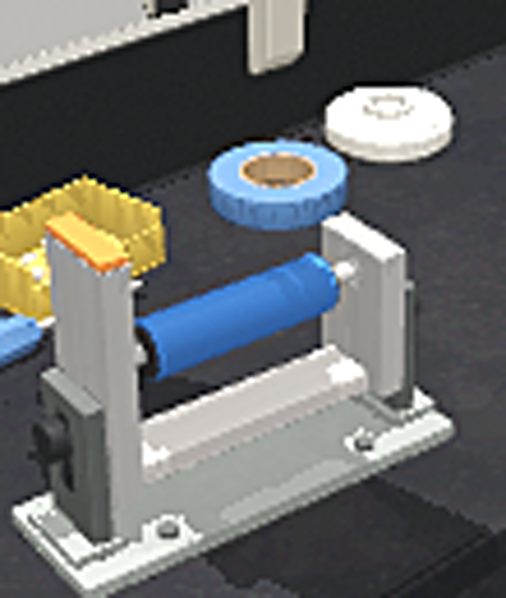

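View pics/w8.png

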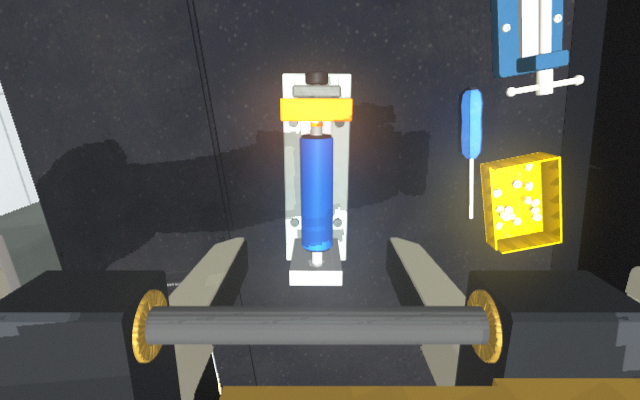

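Run:
```python
from h import *
from workcell import manip
import pickle
c=pickle.load(open("wc8.pkl","rb"))
# top silhouette edge of end discs at z~axis+.01
for u,z in [((316.5,136),.1065),((316.5,248),.09),((317.5,262),.092)]: print(S(onz(c,u,z)))
print("ring/face", S(onz(c,(316,121),.151)), S(onz(c,(316,264),.107)))
W=lambda x,y,z:np.array([*(ps+np.array([[np.cos(th),-np.sin(th)],[np.sin(th),np.cos(th)]])@[x,y]),z])
for y in(.05,-.05): print([proj(c,W(0,y,z)).round(1).tolist() for z in (.092,.106)])
```

```text
[0.0007 0.05  ]
[ 0.    -0.052]
[ 0.0008 -0.0649]
ring/face [0.0005 0.0642] [-0.0005 -0.0595]
[[315.7, 134.1], [315.6, 135.9]]
[[316.5, 246.9], [316.5, 253.4]]
```

```bash
python3 -c "
from workcell import manip
print(manip.finish_job())
print(manip.observe()['t'])"
```

```text
the job is handed in; nothing more can be done
None
the job is handed in; nothing more can be done
```

The roller is back in its stand with both axle ends in their recesses, and I handed the job in at about 17 s of the allowed 51 s. `finish_job` reports no verdict, so the seating below rests on my own measurements.

**What I did:**
- I took the roller from the cradle and pressed the sprung tip against the tall cheek, well above the recess. That pushed it in about 17 mm at roughly 8.5 N.
- I then lowered it until the force fell from 8.4 to 6.9 N, which showed the tip had sprung into the recess. The recess axis is about 92–93 mm up, against a camera estimate of about 91 mm.
- Sliding the roller toward the low cheek, the fixed pin caught once on the edge of its recess, with side and upward forces of only a few newtons. I shifted the roller about 1 mm sideways and 1 mm up, and the pin went in.
- I reduced the grip, opened the gripper and withdrew straight up.

**Last checks:**
- **Position:** in the wrist picture the blue cylinder's ends are at stand y of about +50 and −52 mm, within about 1 mm of x = 0. That matches the fully seated position to about 2 mm.
- **Appearance:** the scene picture shows the roller level between the cheeks and clear of the gripper.
- **Forces:** with the gripper withdrawn, the force reading was within noise. No reading I took showed more than about 9 N.
- **Bystanders:** the driver and tape look undisturbed in the last pictures. I did not re-measure the bystanders, and the jar and vial were outside those views. The arm never went near either.

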